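# Assemble the two-tier sample rack of an autosampler

## Task

Put the sample rack together on its white stand with the four posts. Pick up the blue plate by its bar and lower it over all four posts until it rests flat on the grey collars, then lower the metal plate with the black bar and four corner holes over the same posts so that it lies flat on the blue plate's two end ribs. Lower the plates rather than dropping them, and leave the metal plate with the orange bar where it lies, as it does not fit.

Things in the scene. Friction and masses are not known exactly. Their poses are not given: they have to be found in the camera images.
- rack_stand: Fixed white deck, black ends, 160 x 210 x 25 mm. Four grey 34 mm collars (tops at z 40 mm) at x +-37, y +-60 mm, each with a 9 mm steel post, pointed tip at z 104 mm. Origin: centre of the underside, on the bench; y long side, z up. The blue plate's underside belongs at z 40 mm, the metal one's at z 84 mm, both centred, long sides parallel.
- lower_plate: Blue plate, flat on the bench. 110 x 160 x 6 mm, four 24 mm holes at x +-37, y +-60 mm, 0.25 kg. Black upright bar in the middle, 14 mm wide (x), 50 mm long (y), top 39 mm above the underside: pinch it across x. Origin: centre of the underside; y long side, z up; half turn no matter. Two upright ribs at y +-62 mm, 36 (x) x 8 x 38 mm tall, carry the metal plate.
- upper_plate: Pale grey bare metal plate, flat on the bench. 110 x 160 x 6 mm, four 24 mm holes at x +-37, y +-60 mm, 0.25 kg. Black upright bar in the middle, 14 mm wide (x), 50 mm long (y), top 39 mm above the underside: pinch it across x. Origin: centre of the underside; y long side, z up; half turn no matter. Six square 16 mm tube windows beside the bar.
- spare_plate: A bystander, to be left alone: metal plate of the same size with an ORANGE bar and only two round holes, in the middle of its short ends; from another rack. Origin: centre of the underside.
There are look-alikes about, which are no part of the job. Leave any turquoise or yellow look-alike of the lower_plate alone.

How it is judged (in metres and radians):
On the way:
1. the blue plate is over all four posts, flat on the collars, and let go (z of lower_plate in the frame of rack_stand between 0.036 and 0.044 m and horizontal distance between lower_plate and rack_stand below 0.012 m and angle between the y axis of lower_plate and the y axis of rack_stand, either way round below 0.2 rad and angle between lower_plate's own z axis and vertical below 0.07 rad and linear speed of lower_plate below 0.03 m/s and contact force between the fingers and lower_plate below 0.1 N), for 0.2 s.
At the end, for the whole second after the job is handed in: Both plates on the posts, released, at rest: undersides 40 mm (blue) and 84 mm (metal) above the stand's origin within 4 mm, centred over it within 12 mm, parallel within 0.2 rad, level within 0.07 rad; the orange-barred plate within 40 mm of where it lay (all of step 1 and z of upper_plate in the frame of rack_stand between 0.08 and 0.088 m and horizontal distance between upper_plate and rack_stand below 0.012 m and angle between the y axis of upper_plate and the y axis of rack_stand, either way round below 0.2 rad and angle between upper_plate's own z axis and vertical below 0.07 rad and linear speed of upper_plate below 0.03 m/s and contact force between the fingers and upper_plate below 0.1 N and distance of spare_plate from where it was at the start of the episode below 0.04 m); the robot touches nothing.
It fails at once if the orange-barred plate is moved by more than 40 mm (distance of spare_plate from where it was at the start of the episode above 0.04 m).
It fails at once if the blue plate is dropped onto the stand (falls free faster than 0.7 m/s, a fall of about 25 mm) (horizontal distance between lower_plate and rack_stand below 0.06 m and contact force between the fingers and lower_plate below 0.05 N and linear speed of lower_plate above 0.7 m/s).
It fails at once if the metal plate is dropped onto the stand (falls free faster than 0.7 m/s, a fall of about 25 mm) (horizontal distance between upper_plate and rack_stand below 0.06 m and contact force between the fingers and upper_plate below 0.05 N and linear speed of upper_plate above 0.7 m/s).
It also fails if it takes over 64 s, if anything falls off the work surface, if the arm or the gripper's body presses on something with over 40 N, if the wrist force passes 120 N, or if a joint passes its speed limit or range.

## Robot

A 6-joint arm with a two-finger parallel gripper is mounted at the origin on the work surface. World frame = base frame: x ahead of the robot, y to its left, z up, the work surface at z = 0. Lengths are in m, angles in degrees, forces in N, time in s.
With the tool pointing down it reaches from about 0.25 to 0.725 m from the base axis. Payload 9.7 kg.
Tool frame: the origin (TCP) lies at the very end of the fingers, on their centre line; the grasp point (between the pads) lies 19 mm behind it; x points along the fingers, y is the direction in which the jaws open and shut, and the axes are right-handed (so a half turn about x gives the same grasp; the last joint's range is limited). The gripper opens to 85 mm and grips with 20 to 120 N. Pads are 22 mm wide; open, the fingers measure 114 mm over their backs; the gripper's body (76 mm by 85 mm) begins 54 mm behind the grasp point. The pads swing forward as they close: fully open they stand 13 mm farther back than shut.
Start: joints at [-68.87, 4.979, 10.078, 95.1, 0, 90], TCP at [0.198, -0.513, 0.231] pointing down, gripper open.
Joint ranges: [-179.16, 179.16], [-48.56, 103.87], [-65.8, 70.77], [-126.05, 130.52], [-82.76, 87.17], [-180, 180]. Speed limits (degrees/s): [127.2, 127.2, 147.25, 180, 180, 180].

## Interface

Orientations are given as a 3x3 rotation matrix whose columns are the frame's x, y, z axes.
In Python, from cell import ctrl gives the robot as it stands.
- The arm moves only by the tool apply_moves, never from a script. Its argument "targets" is one flat list of numbers, 5 for each row, row after row: the shift along the world's x, y, z in mm, then the turn about the world's z in rad, then the finger opening in mm, from 0 to 85.4. In form: [dx, dy, dz, twist, fingers, dx, dy, dz, twist, fingers, ...]. A call has 1 to 12 rows; each row shifts and turns the pose as measured when the row begins; what a row does not reach is not made up. A row lasts 1/10 s, in which the tool goes at most 50 mm and 8.59 degrees, less where a joint would pass 70% of its speed; a pose out of reach is approached as far as the arm can. A call with a gripper value outside its range is refused whole. The fingers move at their own pace and stop on an object; "newtons" is the grip in N (left out, the last holds). Time passes only in rows, so rows that do not move let the fingers close. It gives the time, the measured TCP pose, the force and the opening at its end, in the units of the state.
- ctrl.get_state(): the state, without advancing time (a new reading comes with each control period).
- ctrl.snapshot(name): name is "scene" or "top" or "wrist"; returns the picture (384x512x3 uint8, red, green, blue); there is no depth.
- ctrl.camera_info(name): a dict with "fx", "fy", "cx", "cy" (pixels), "R" (3x3) and "t" (3): a world point X has camera coordinates R X + t. Camera axes: x right, y down, z forward; pixel columns grow to the right and rows downward; lengths in m; the calibration is good to about 2 mm. A picture is of the moment at which its call begins: read the wrist's pose just before it. camera_info takes no time and is no camera call; for the wrist camera it gives the pose at the moment of the call.
- ctrl.job_done(): hands the job in, once; it reports no verdict.
Trained networks look in the newest picture that a camera, given by its name, has taken for a name from the list of things; names that differ only in an ending like _2 or _b are one class to them, and where a whole thing is asked for, a point or a joint stands for the part that bears it (a point fixed in the world has none). Each returns a list of dicts, best first, with "conf" (0 to 1); they miss things now and then, are a little off and sometimes report something else, mostly with a low value. They report only what shows in the picture. A call takes as long as a camera call. They do not tell look-alikes from the thing itself.
- ctrl.look_for(camera, target): "rect" ([left, top, right, bottom] as shares, 0 to 1, of the picture: columns of its width, rows of its height, round what is visible of it).
- ctrl.cut_out(camera, target): "mask" (384x512 bool, what is visible of it) and "rect" ([left, top, right, bottom] as shares, 0 to 1, of the picture: columns of its width, rows of its height, round what is visible of it).
- ctrl.landmark_of(camera, target): "point" ([row, column] as shares, 0 to 1, of the picture: columns of its width, rows of its height: a listed point, or the origin of a listed thing).
The state is a dict: "time": time; "joint_pos": joint angles; "qd": joint speeds; "tau": joint torques, N m; "tool_pos": TCP position; "tool_rot": TCP orientation; "wrist_force": force on the tool from outside, world axes, zero at the start; "wrist_torque": the same for the moment, N m; "opening": finger opening in m.
Only numpy, scipy, OpenCV 4.12 (cv2) and the standard library are available. Lean on these libraries where they do the work, as an engineer would, in place of code of your own. Each camera call takes 0.05 s, during which the arm holds its last target.

## Working session

There is one attempt and no reset: what is moved stays moved. The work goes in short steps, Python scripts to look and compute and a tool call to move; the robot and the scene stay as the last step left them, time stands still between calls to the robot, and variables do not carry over. Pictures are saved under pics/ and viewed, and the job is handed in when it is done.

Besides the shell and the picture viewer there is one more tool, called after "Call:" in YAML: its name, and indented under it one key for each argument. apply_moves: Moves the arm, as the interface text tells. Its arguments: {"type":"object","properties":{"targets":{"type":"array"},"newtons":{"type":"number"}},"required":["targets"]}

```bash
mkdir -p pics; ls; python3 - <<'E'
from cell import ctrl
import cv2
for n in ("scene","top","wrist"):
    im=ctrl.snapshot(n); cv2.imwrite(f"pics/{n}0.png",im[:,:,::-1])
    print(n,ctrl.camera_info(n))
for t in("rack_stand","lower_plate","upper_plate","spare_plate"):
    for r in ctrl.landmark_of("top",t): print(t,r["conf"],r["point"][1]*512,r["point"][0]*384)
print(ctrl.get_state())
E
```

```text
pics
scene {'fx': 401.54666883893344, 'fy': 401.54666883893344, 'cx': 265.8098960200422, 'cy': 198.89884572124183, 'R': array([[-0.21200878,  0.97726726, -0.00099036],
       [ 0.74911992,  0.16186344, -0.64235471],
       [-0.62759192, -0.13692674, -0.76640684]]), 't': array([ 0.01744136, -0.3008689 ,  1.30311385])}
top {'fx': 360.3223503123971, 'fy': 360.3223503123971, 'cx': 252.1274614897691, 'cy': 196.49128234833017, 'R': array([[ 8.16513823e-03, -9.99966459e-01,  6.41085515e-04],
       [-9.95092166e-01, -8.18855912e-03, -9.86130296e-02],
       [ 9.86149716e-02,  1.67249845e-04, -9.95125650e-01]]), 't': array([0.0781846 , 0.42611868, 0.92962464])}
wrist {'fx': 270.31238086635153, 'fy': 270.31238086635153, 'cx': 251.54423025283631, 'cy': 192.77257388888086, 'R': array([[ 0.36019667, -0.93287547, -0.00131213],
       [-0.89573853, -0.34624979,  0.27886121],
       [-0.26059711, -0.09926956, -0.96033052]]), 't': array([-0.55035449, -0.03588207,  0.37991083])}
rack_stand 0.82 286.4128 127.488
lower_plate 0.91 191.2832 198.4896
lower_plate 0.88 274.4832 210.7008
lower_plate 0.84 167
[... 201 characters left out ...]
1,  9.51015302e+01,
       -5.39307492e-04,  8.99996975e+01]), 'qd': array([-0.06055971, -0.09692972,  0.00566258,  0.07626514,  0.06614532,
        0.06348025]), 'tau': array([ 7.45242269e-04, -5.19493067e+01,  4.64324534e+01,  4.69954015e-03,
        5.76606658e-05,  1.90730226e-06]), 'tool_pos': array([ 0.19826142, -0.51295072,  0.23110201]), 'tool_rot': array([[-1.46298846e-04,  3.60528839e-01, -9.32748056e-01],
       [ 3.52396989e-04, -9.32747989e-01, -3.60528868e-01],
       [-9.99999927e-01, -3.81442564e-04,  9.41067691e-06]]), 'wrist_force': array([-0.32411972, -0.28143497,  0.3667771 ]), 'wrist_torque': array([-0.04496423,  0.04402459,  0.00669265]), 'opening': 0.08539078639391418}
```

View pics/top0.png

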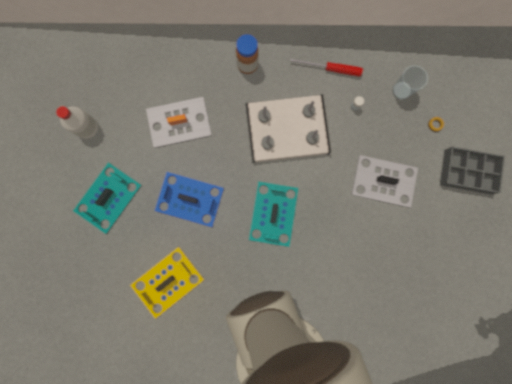

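View pics/scene0.png

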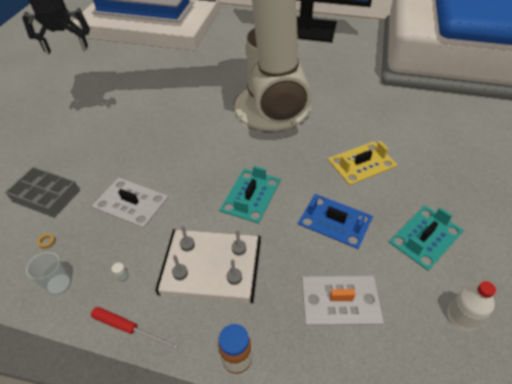

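Candidates in the top view are:
- blue plate at (190,199), which is the lower_plate
- turquoise at (108,197) and (274,214), and yellow at (167,283), all look-alikes
- grey plate with a black bar at (386,181), which is the upper_plate
- grey plate with an orange bar at (178,121), which is the spare
- stand at (288,128)

I'll check the choices in a close crop and measure.

```bash
cat > h.py <<'E'
from cell import ctrl
import cv2, numpy as np
def K(ci): return ci
def proj(ci,P):
    P=np.atleast_2d(P); c=P@ci["R"].T+ci["t"]
    return np.c_[ci["fx"]*c[:,0]/c[:,2]+ci["cx"], ci["fy"]*c[:,1]/c[:,2]+ci["cy"]]
def unproj(ci,uv,z):
    d=ci["R"].T@np.array([(uv[0]-ci["cx"])/ci["fx"],(uv[1]-ci["cy"])/ci["fy"],1.]); o=-ci["R"].T@ci["t"]
    return o+d*(z-o[2])/d[2]
E
python3 - <<'E'
from h import *
ci=ctrl.camera_info("top")
im=cv2.imread("pics/top0.png")
for n,(u,v) in dict(blue=(190,199),stand=(288,128),grey=(386,181)).items():
    print(n,unproj(ci,(u,v),0.04 if n!="stand" else 0.025))
a=cv2.resize(im[85:240,130:350],None,fx=3.6,fy=3.6,interpolation=cv2.INTER_CUBIC)
cv2.imwrite("pics/crop1.png",a)
a=cv2.resize(im[140:220,335:430],None,fx=6,fy=6,interpolation=cv2.INTER_CUBIC)
cv2.imwrite("pics/crop2.png",a)
E
```

```text
blue [0.415751   0.24211357 0.04      ]
stand [ 0.61016792 -0.01288165  0.025     ]
grey [ 0.46687439 -0.26567541  0.04      ]
```

View pics/crop1.png

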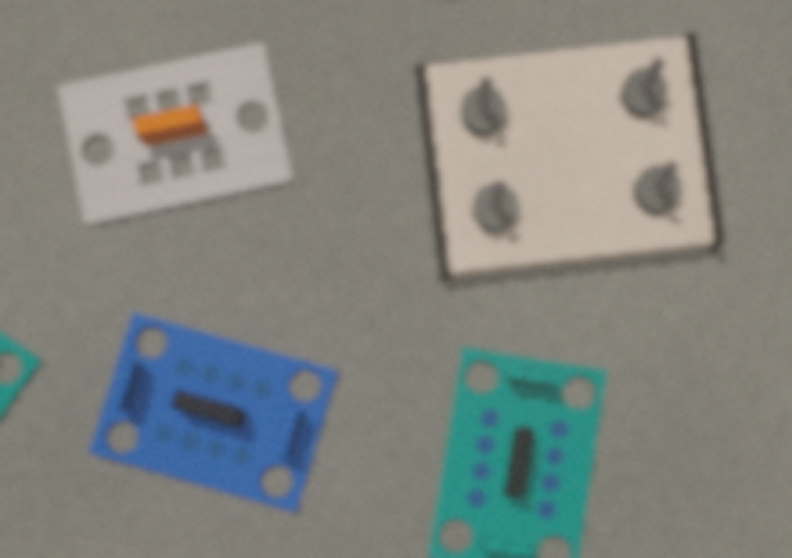

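View pics/crop2.png

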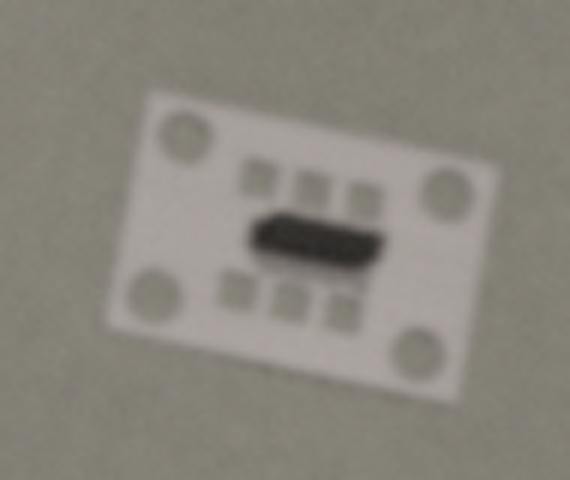

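```bash
cat >> h.py <<'E'
def rigid(model,pts):
    m=np.array(model,float);p=np.array(pts)[:,:2];mc=m-m.mean(0);pc=p-p.mean(0)
    a=np.arctan2((mc[:,0]*pc[:,1]-mc[:,1]*pc[:,0]).sum(),(mc*pc).sum())
    R=np.array([[np.cos(a),-np.sin(a)],[np.sin(a),np.cos(a)]]);t=p.mean(0)-R@m.mean(0)
    return t,a,np.linalg.norm(m@R.T+t-p,axis=1)
E
python3 - <<'E'
from h import *
ci=ctrl.camera_info("top")
def un(L,s,o,z): return [unproj(ci,((x+.5)/s-.5+o[0],(y+.5)/s-.5+o[1]),z) for x,y in L]
# order image: TL,TR,BL,BR ; image left = +y, up=+x
H=[(37,60),(37,-60),(-37,60),(-37,-60)]
H=np.array(H)/1000
for n,L,s,o,z,M in [("blue",[(151,342),(306,386),(123,437),(276,482)],3.6,(130,85),.005,H),
 ("grey",[(186,137),(446,193),(154,295),(417,353)],6,(335,140),.005,H),
 ("collar",[(484,112),(643,95),(496,210),(656,192)],3.6,(130,85),.038,H),
 ("deck",[(420,66),(692,36),(446,276),(719,248)],3.6,(130,85),.025,np.array([(80,105),(80,-105),(-80,105),(-80,-105)])/1000),
 ("spare",[(97,150),(252,116)],3.6,(130,85),.005,np.array([(0,60),(0,-60)])/1000)]:
    t,a,r=rigid(M,un(L,s,o,z)); print(n,t,a,np.degrees(a),(r*1000).round(1))
E
```

```text
blue [0.41902365 0.25069269] -0.2719603297317163 -15.582179088613584 [0.6 0.5 0.6 0.6]
grey [ 0.47391083 -0.2753066 ] -0.21119391943241586 -12.100520242303372 [0.6 0.4 0.1 0.3]
collar [ 0.60936097 -0.01135202] 0.12094878703054654 6.929855034076946 [0.9 1.1 1.1 1. ]
deck [ 0.61053127 -0.01229051] 0.11824018807004091 6.774663745246451 [2.1 2.7 3.8 3.8]
spare [0.63158581 0.28601653] 0.2307434414621315 13.220625346104104 [0.2 0.2]
```

Call:
apply_moves:
  targets: [20, 40, 0, 0.06, 85, 20, 40, 0, 0.06, 85, 20, 40, 0, 0.06, 85, 20, 40, 0, 0.06, 85, 15, 42, 0, 0.06, 85, 10, 42, 0, 0.06, 85, 10, 42, 0, 0.06, 85, 10, 42, 0, 0.06, 85, 10, 42, 0, 0.06, 85, 10, 42, 0, 0.06, 85, 10, 42, 0, 0.06, 85, 10, 42, 0, 0.06, 85]
  newtons: 60

```text
time: 1.55
tool_pos: [0.3634, -0.0022, 0.2293]
tool_rot: [[0.003, 0.894, -0.447], [0.0, -0.447, -0.894], [-1.0, 0.003, -0.002]]
wrist_force: [0.6, -0.3, 0.2]
opening: 0.085
```

Call:
apply_moves:
  targets: [9, 40, 0, 0.03, 85, 9, 42, 0, 0.03, 85, 9, 42, 0, 0.03, 85, 9, 42, 0, 0.03, 85, 9, 42, 0, 0.03, 85, 9, 42, 0, 0.03, 85, 0, 0, 0, 0, 85]

```text
time: 2.25
tool_pos: [0.4172, 0.2638, 0.2293]
tool_rot: [[0.007, 0.964, -0.265], [0.003, -0.265, -0.964], [-1.0, 0.006, -0.004]]
wrist_force: [-0.4, -0.7, -0.2]
opening: 0.0848
```

```bash
python3 - <<'E'
from h import *
s=ctrl.get_state();print(s["tool_pos"],np.degrees(np.arctan2(s["tool_rot"][1,1],s["tool_rot"][0,1])))
ci=ctrl.camera_info("wrist");im=ctrl.snapshot("wrist")[:,:,::-1].copy()
cv2.imwrite("pics/w1.png",im)
a=-.272;R=np.array([[np.cos(a),-np.sin(a)],[np.sin(a),np.cos(a)]])
H=np.array([(37,60),(37,-60),(-37,60),(-37,-60)])/1000@R.T+[.419,.2507]
p=proj(ci,np.c_[H,np.full(4,.005)]);print(p)
big=cv2.resize(im,None,fx=1.5,fy=1.5)
for q in p: cv2.drawMarker(big,tuple(int(v*1.5) for v in q),(0,0,255),0,8)
cv2.imwrite("pics/w1b.png",big)
E
```

```text
[0.41718866 0.2638443  0.22932671] -15.346334151312158
[[281.70797633 132.87798625]
 [278.86073022 217.2280717 ]
 [226.14062338 132.68016747]
 [227.95345889 217.16189377]]
```

View pics/w1b.png

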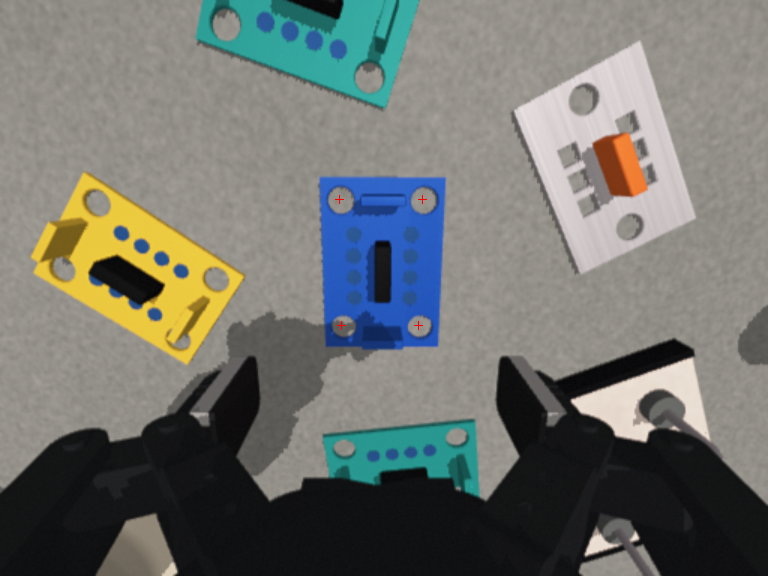

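The wrist view shows the blue plate at the centre. The projected holes (red crosses) fall on the real holes within about 1 mm. I'll descend.

Call:
apply_moves:
  targets: [1.5, -13, -10, 0, 60, 0, 0, -40, 0, 60, 0, 0, -40, 0, 60, 0, 0, -40, 0, 60, 0, 0, -30, 0, 60, 0, 0, -15, 0, 60]

```text
time: 2.9
tool_pos: [0.4185, 0.2443, 0.0529]
tool_rot: [[0.014, 0.963, -0.27], [0.004, -0.27, -0.963], [-1.0, 0.012, -0.008]]
wrist_force: [-0.4, -0.1, 1.4]
opening: 0.0599
```

Call:
apply_moves:
  targets: [0, 6, 0, 0, 60, 0, 1, -10, 0, 60, 0, 0, -15, 0, 60, 0, 0, -10, 0, 60, 0, 0, -3, 0, 60]

```text
time: 3.4
tool_pos: [0.4188, 0.2497, 0.0135]
tool_rot: [[0.015, 0.962, -0.273], [0.005, -0.273, -0.962], [-1.0, 0.013, -0.009]]
wrist_force: [-0.3, 1.0, -0.6]
opening: 0.0598
```

```bash
python3 - <<'E'
from h import *
s=ctrl.get_state();print(s["tool_pos"],s["wrist_force"],np.degrees(np.arctan2(s["tool_rot"][1,1],s["tool_rot"][0,1])))
im=ctrl.snapshot("wrist")[:,:,::-1].copy()
cv2.imwrite("pics/w2.png",im)
E
```

```text
[0.41881275 0.24968655 0.01349197] [-0.27992414  1.02796456 -0.63063906] -15.858140660813953
```

View pics/w2.png

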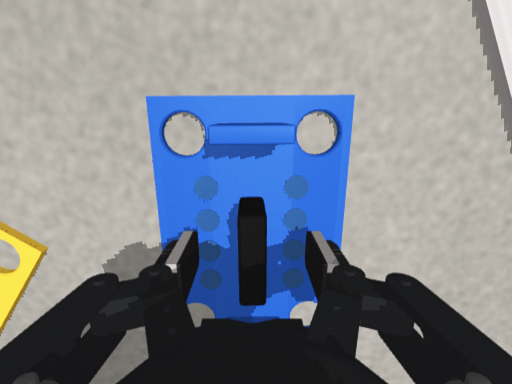

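The bar at (252,250) sits centred between the pads. I'll close on it.

Call:
apply_moves:
  targets: [0, 0, 0, 0, 10, 0, 0, 0, 0, 10, 0, 0, 0, 0, 10, 0, 0, 0, 0, 10, 0, 0, 0, 0, 10, 0, 0, 0, 0, 10]
  newtons: 60

```text
time: 4.05
tool_pos: [0.4193, 0.2501, 0.0149]
tool_rot: [[0.016, 0.962, -0.273], [0.005, -0.273, -0.962], [-1.0, 0.014, -0.01]]
wrist_force: [-0.6, -0.2, -1.1]
opening: 0.0131
```

Call:
apply_moves:
  targets: [0, 0, 10, 0, 10, 0, 0, 20, 0, 10, 0, 0, 30, 0, 10, 0, 0, 35, 0, 10, 0, 0, 35, 0, 10, 0, 0, 25, 0, 10, 0, 0, 0, 0, 10]

```text
time: 4.75
tool_pos: [0.4168, 0.2485, 0.1769]
tool_rot: [[0.013, 0.962, -0.273], [0.003, -0.273, -0.962], [-1.0, 0.012, -0.007]]
wrist_force: [0.7, 0.6, -2.6]
opening: 0.0128
```

```bash
python3 - <<'E'
from h import *
s=ctrl.get_state();print(s["tool_pos"],s["wrist_force"],s["tool_rot"])
im=ctrl.snapshot("wrist")[:,:,::-1].copy()
cv2.imwrite("pics/w3.png",im)
E
```

```text
[0.41676303 0.24849795 0.17691803] [ 0.65906175  0.63506829 -2.5660384 ] [[ 0.01315707  0.96189861 -0.27308966]
 [ 0.00349784 -0.27315591 -0.96196342]
 [-0.99990732  0.0117014  -0.0069585 ]]
```

View pics/w3.png

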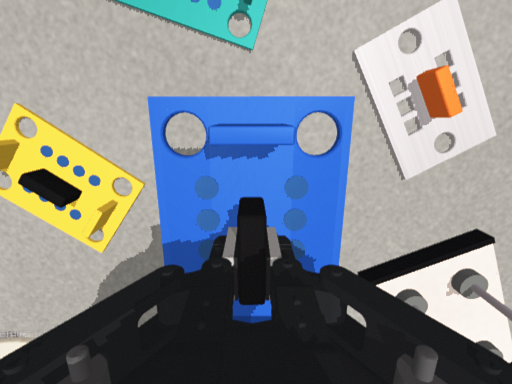

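Call:
apply_moves:
  targets: [12, -16, 0, 0.02, 10, 22, -30, 0, 0.05, 10, 22, -30, 0, 0.05, 10, 22, -30, 0, 0.05, 10, 22, -30, 0, 0.05, 10, 22, -30, 0, 0.05, 10, 22, -30, 0, 0.05, 10, 22, -30, 0, 0.05, 10, 16, -20, 0, 0.03, 10, 8, -10, 0, 0, 10, 0, 0, 0, 0, 10]

```text
time: 5.9
tool_pos: [0.6052, -0.0195, 0.1536]
tool_rot: [[-0.015, 0.99, 0.142], [0.002, 0.142, -0.99], [-1.0, -0.014, -0.004]]
wrist_force: [-0.3, -0.0, -3.3]
opening: 0.0129
```

```bash
python3 - <<'E'
from h import *
s=ctrl.get_state();print(s["tool_pos"],s["tool_rot"],np.arctan2(s["tool_rot"][1,1],s["tool_rot"][0,1]))
for n in("wrist","top"):
    im=ctrl.snapshot(n)[:,:,::-1].copy()
    if n=="top": im=cv2.resize(im[60:200,200:380],None,fx=4,fy=4,interpolation=cv2.INTER_CUBIC)
    cv2.imwrite(f"pics/{n}4.png",im)
E
```

```text
[ 0.60515499 -0.01947293  0.15364541] [[-0.01474418  0.9898262   0.14151573]
 [ 0.00152665  0.14155323 -0.98992947]
 [-0.99989013 -0.01437966 -0.0035982 ]] 0.14204505498614636
```

View pics/wrist4.png

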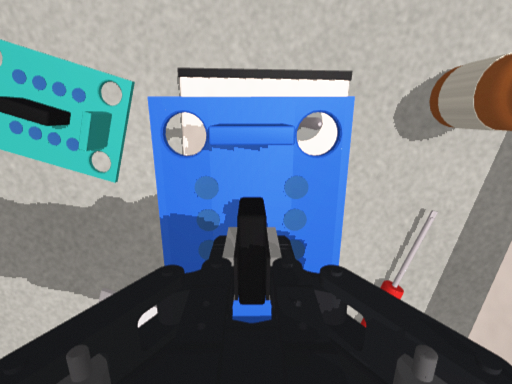

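View pics/top4.png

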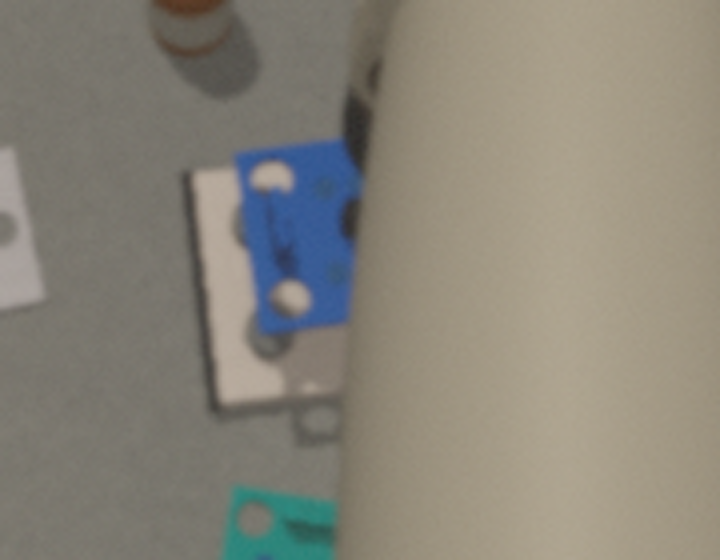

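Call:
apply_moves:
  targets: [3, 4, 0, -0.02, 10, 2, 3, 0, 0, 10, 0, 0, 0, 0, 10]

```text
time: 6.3
tool_pos: [0.6085, -0.0075, 0.1547]
tool_rot: [[-0.014, 0.992, 0.124], [0.003, 0.124, -0.992], [-1.0, -0.014, -0.005]]
wrist_force: [-0.3, 0.0, -2.6]
opening: 0.013
```

```bash
cat > chk.py <<'E'
from h import *
import sys
name,zun=sys.argv[1],float(sys.argv[2])
s=ctrl.get_state();print(s["tool_pos"],np.arctan2(s["tool_rot"][1,1],s["tool_rot"][0,1]),s["tool_rot"][:,0],s["wrist_force"])
ci=ctrl.camera_info("wrist");im=ctrl.snapshot("wrist")[:,:,::-1].copy()
a=.12;R=np.array([[np.cos(a),-np.sin(a)],[np.sin(a),np.cos(a)]])
H=np.array([(37,60),(37,-60),(-37,60),(-37,-60)])/1000@R.T+[.610,-.012]
big=cv2.resize(im,None,fx=1.5,fy=1.5)
for z,c in((.104,(0,0,255)),(.04,(0,255,255)),(s["tool_pos"][2]-.0135+.006,(0,255,0))):
    p=proj(ci,np.c_[H,np.full(4,z)]);print(z,p.round())
    for q in p: cv2.drawMarker(big,tuple(int(v*1.5) for v in q),c,0,8)
cv2.imwrite(f"pics/{name}.png",big)
E
python3 chk.py w5 0
```

```text
[ 0.60847329 -0.00746565  0.1547024 ] 0.12392055915049831 [-0.01443681  0.00277839 -0.99989192] [-0.34740419  0.04694688 -2.57907768]
0.104 [[306. 137.]
 [297. 285.]
 [201. 136.]
 [208. 284.]]
0.04 [[294. 132.]
 [288. 248.]
 [214. 131.]
 [218. 247.]]
0.14720240400624032 [[320. 143.]
 [307. 323.]
 [186. 142.]
 [197. 322.]]
```

View pics/w5.png

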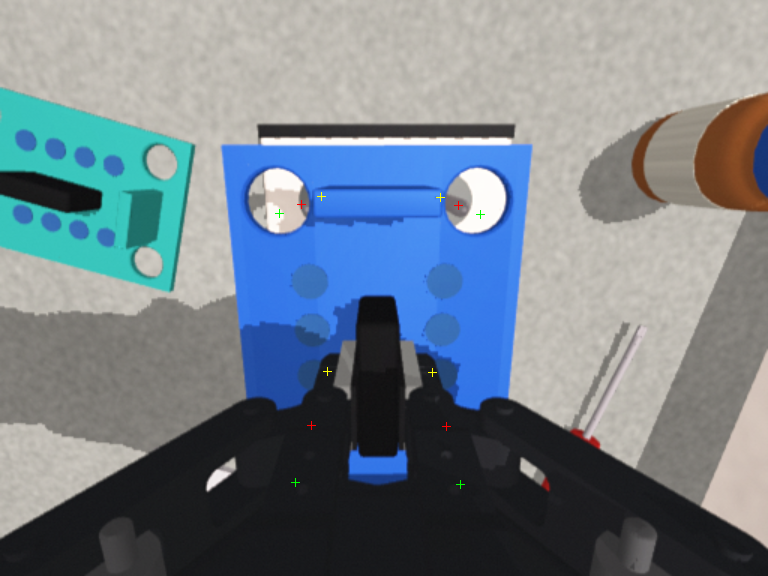

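Call:
apply_moves:
  targets: [1.5, -5.5, 0, 0, 10, 0, 0, 0, 0, 10, 0, 0, -10, 0, 10, 0, 0, -10, 0, 10, 0, 0, 0, 0, 10]

```text
time: 6.85
tool_pos: [0.6098, -0.0131, 0.1334]
tool_rot: [[-0.014, 0.992, 0.124], [0.003, 0.124, -0.992], [-1.0, -0.013, -0.004]]
wrist_force: [-0.2, 0.8, -2.6]
opening: 0.0133
```

```bash
python3 chk.py w6 0
```

```text
[ 0.60981274 -0.01310055  0.13339511] 0.12477423557189314 [-0.01369578  0.0026134  -0.99990279] [-0.19127388  0.76163996 -2.56584776]
0.104 [[312. 130.]
 [301. 295.]
 [193. 129.]
 [202. 294.]]
0.04 [[296. 126.]
 [290. 253.]
 [210. 126.]
 [214. 252.]]
0.12589510645124594 [[320. 132.]
 [306. 316.]
 [184. 131.]
 [196. 315.]]
```

View pics/w6.png

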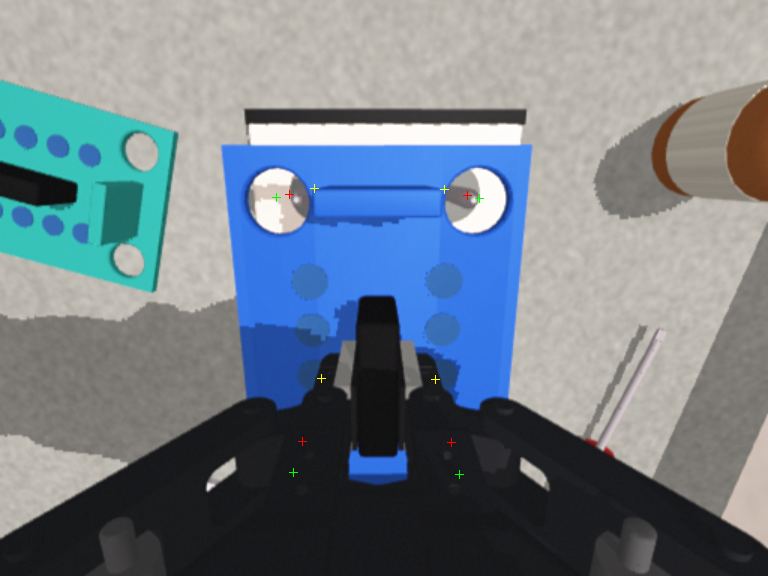

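Call:
apply_moves:
  targets: [3, -1, 0, 0, 10, 0, 0, 0, 0, 10, 0, 0, -8, 0, 10, 0, 0, -6, 0, 10, 0, 0, 0, 0, 10]

```text
time: 7.4
tool_pos: [0.6135, -0.0143, 0.1192]
tool_rot: [[-0.013, 0.992, 0.124], [0.003, 0.124, -0.992], [-1.0, -0.012, -0.004]]
wrist_force: [1.0, -0.0, -3.0]
opening: 0.013
```

```bash
sed -i 's/\[.610,-.012\]/[.613,-.0135]/' chk.py; python3 chk.py w7 0
```

```text
[ 0.61346571 -0.01428445  0.11915582] 0.1245891763129967 [-0.01262317  0.00260543 -0.99991693] [ 1.01006656 -0.00925754 -3.04036715]
0.104 [[315. 132.]
 [303. 309.]
 [186. 131.]
 [197. 307.]]
0.04 [[298. 127.]
 [291. 261.]
 [206. 127.]
 [211. 260.]]
0.11165582223596583 [[318. 133.]
 [305. 316.]
 [183. 132.]
 [195. 315.]]
```

View pics/w7.png

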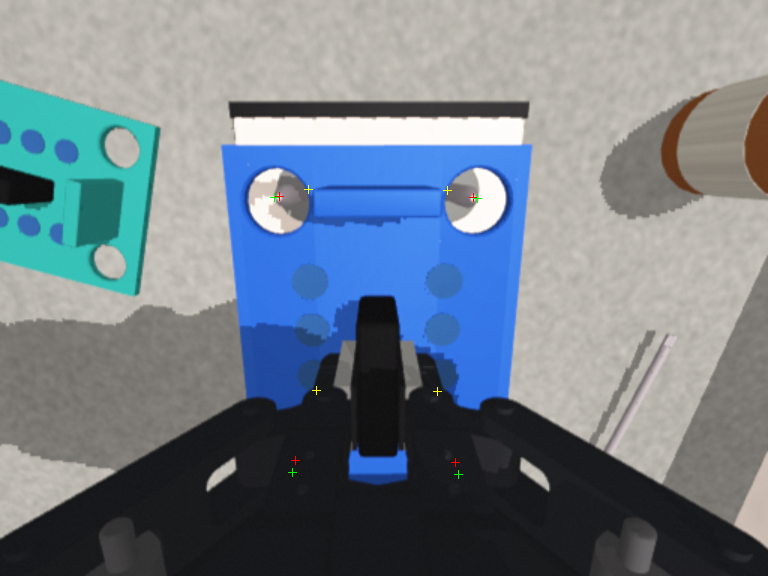

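```bash
python3 - <<'E'
from h import *
im=ctrl.snapshot("wrist")[:,:,::-1]
cv2.imwrite("pics/w7c.png",cv2.resize(im[100:170,155:350],None,fx=4,fy=4,interpolation=cv2.INTER_CUBIC))
E
```

```text
(no output)
```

View pics/w7c.png

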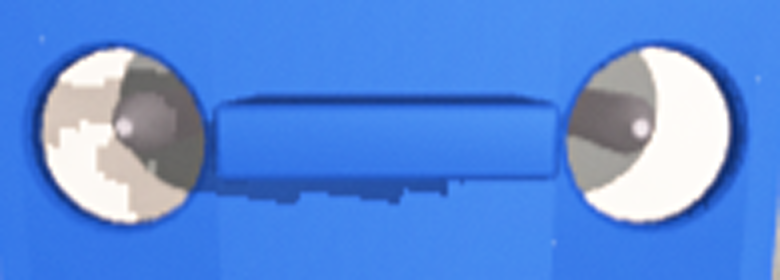

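The post tips show inside both holes, within about 1 mm of their centres. I'll lower the plate.

Call:
apply_moves:
  targets: [0, 0.5, -8, 0, 10, 0, 0, -10, 0, 10, 0, 0, -10, 0, 10, 0, 0, -10, 0, 10, 0, 0, -8, 0, 10, 0, 0, 0, 0, 10]

```text
time: 8.1
tool_pos: [0.6131, -0.0136, 0.0692]
tool_rot: [[-0.013, 0.992, 0.124], [0.003, 0.124, -0.992], [-1.0, -0.012, -0.004]]
wrist_force: [-0.3, -0.3, -3.5]
opening: 0.0128
```

```bash
python3 chk.py w8 0
```

```text
[ 0.61309875 -0.01363918  0.06921151] 0.12477803464234594 [-0.01274774  0.00256648 -0.99991545] [-0.31973367 -0.2868427  -3.48380149]
0.104 [[343. 141.]
 [320. 376.]
 [157. 140.]
 [178. 374.]]
0.04 [[311. 132.]
 [300. 296.]
 [192. 131.]
 [201. 295.]]
0.061711513681971815 [[319. 134.]
 [306. 317.]
 [184. 133.]
 [195. 316.]]
```

View pics/w8.png

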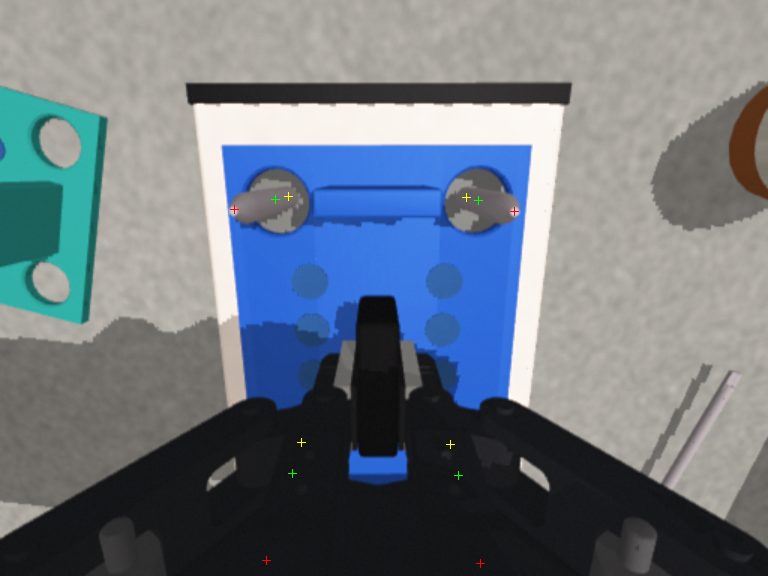

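The posts pass through the holes with clearance, and the tips sit on the predicted marks at (234,209) and (515,211). I'll lower to contact.

Call:
apply_moves:
  targets: [0, 0, -6, 0, 10, 0, 0, -5, 0, 10, 0, 0, -2, 0, 10, 0, 0, 0, 0, 10]

```text
time: 8.55
tool_pos: [0.6139, -0.0137, 0.0567]
tool_rot: [[-0.011, 0.992, 0.124], [0.003, 0.124, -0.992], [-1.0, -0.01, -0.004]]
wrist_force: [-0.1, 1.2, -3.5]
opening: 0.0128
```

Call:
apply_moves:
  targets: [0, 0, -1.5, 0, 10, 0, 0, -1, 0, 10, 0, 0, 0, 0, 10]

```text
time: 8.85
tool_pos: [0.6145, -0.0137, 0.0555]
tool_rot: [[-0.009, 0.992, 0.124], [0.003, 0.124, -0.992], [-1.0, -0.008, -0.004]]
wrist_force: [-0.7, 0.4, -2.5]
opening: 0.0129
```

Call:
apply_moves:
  targets: [0, 0, -2, 0, 10, 0, 0, -1, 0, 10, 0, 0, 0, 0, 10]

```text
time: 9.15
tool_pos: [0.615, -0.0137, 0.0551]
tool_rot: [[-0.006, 0.992, 0.124], [0.003, 0.124, -0.992], [-1.0, -0.005, -0.004]]
wrist_force: [-0.6, 0.4, -1.1]
opening: 0.0132
```

The plate is on the collars: downward motion has stopped and the weight is going off the wrist. I'll release.

Call:
apply_moves:
  targets: [0, 0, 0, 0, 18, 0, 0, 0, 0, 25, 0, 0, 0, 0, 40, 0, 0, 0, 0, 50, 0, 0, 0, 0, 50]

```text
time: 9.65
tool_pos: [0.6155, -0.0137, 0.0551]
tool_rot: [[-0.005, 0.992, 0.124], [0.003, 0.124, -0.992], [-1.0, -0.004, -0.003]]
wrist_force: [-0.6, -0.6, 0.5]
opening: 0.0502
```

```bash
python3 chk.py w9 0
```

```text
[ 0.6155189  -0.01370853  0.05508813] 0.12474849331411339 [-0.00484433  0.00255531 -0.999985  ] [-0.61707428 -0.55430014  0.48576739]
0.104 [[350. 143.]
 [323. 403.]
 [136. 142.]
 [165. 401.]]
0.04 [[311. 132.]
 [300. 309.]
 [182. 132.]
 [194. 308.]]
0.047588133556376803 [[314. 133.]
 [302. 316.]
 [179. 132.]
 [191. 316.]]
```

View pics/w9.png

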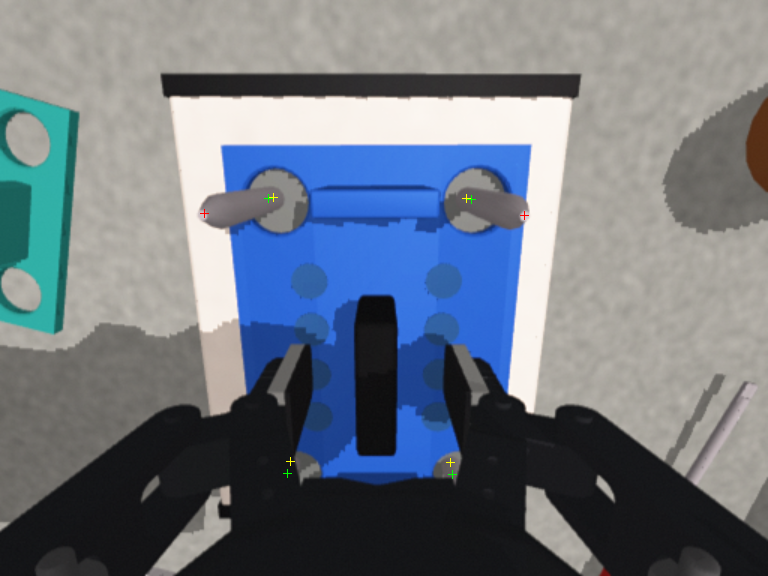

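The blue plate is seated and released, with posts through its holes and a 2–3 mm +x offset. I'll lift and go to the grey plate.

Call:
apply_moves:
  targets: [0, 0, 15, 0, 50, 0, 0, 35, 0, 50, 0, 0, 40, 0, 50, 0, 0, 40, 0, 60, 0, 0, 30, 0, 60, -15, -28, 10, -0.04, 60, -20, -38, 0, -0.05, 60, -20, -38, 0, -0.05, 60, -20, -38, 0, -0.05, 60, -20, -38, 0, -0.05, 60, -20, -38, 0, -0.05, 60, -15, -25, 0, -0.03, 60]

```text
time: 10.9
tool_pos: [0.479, -0.2608, 0.2453]
tool_rot: [[0.006, 0.98, -0.199], [-0.0, -0.199, -0.98], [-1.0, 0.006, -0.001]]
wrist_force: [0.4, -0.0, 0.5]
opening: 0.06
```

Call:
apply_moves:
  targets: [0, 0, 0, 0, 60, 0, 0, 0, 0, 60]

```text
time: 11.1
tool_pos: [0.4769, -0.2639, 0.248]
tool_rot: [[0.008, 0.979, -0.205], [-0.002, -0.205, -0.979], [-1.0, 0.009, 0.0]]
wrist_force: [-0.1, 0.1, 0.9]
opening: 0.0599
```

```bash
cat > chk2.py <<'E'
from h import *
s=ctrl.get_state();print(s["tool_pos"],np.arctan2(s["tool_rot"][1,1],s["tool_rot"][0,1]),s["tool_rot"][:,0],s["wrist_force"])
ci=ctrl.camera_info("wrist");im=ctrl.snapshot("wrist")[:,:,::-1].copy()
a=-.211;R=np.array([[np.cos(a),-np.sin(a)],[np.sin(a),np.cos(a)]])
H=np.array([(37,60),(37,-60),(-37,60),(-37,-60)])/1000@R.T+[.4739,-.2753]
big=cv2.resize(im,None,fx=1.5,fy=1.5)
p=proj(ci,np.c_[H,np.full(4,.005)])
for q in p: cv2.drawMarker(big,tuple(int(v*1.5) for v in q),(0,0,255),0,8)
cv2.imwrite(f"pics/w10.png",big)
im=ctrl.snapshot("top")[:,:,::-1]
cv2.imwrite("pics/top10.png",cv2.resize(im[60:200,200:400],None,fx=4,fy=4,interpolation=cv2.INTER_CUBIC))
E
python3 chk2.py
```

```text
[ 0.47689788 -0.26389955  0.24801386] -0.20610319124583146 [ 0.00829827 -0.0020202  -0.99996353] [-0.0952681   0.12923592  0.91915282]
```

View pics/w10.png

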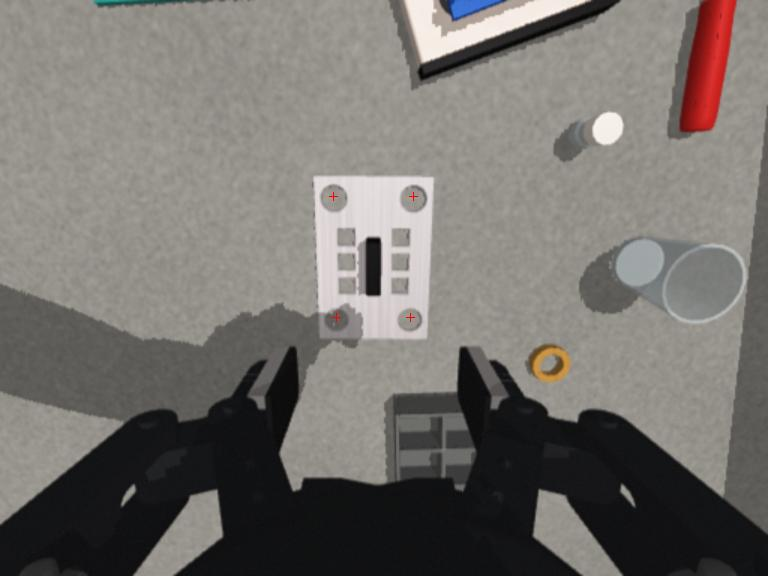

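View pics/top10.png

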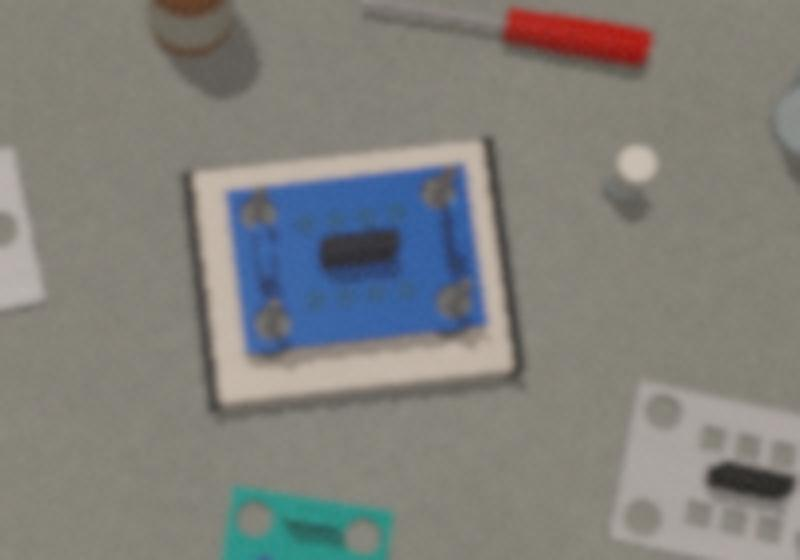

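The blue plate sits level on the stand in the top view (centre at 360,250). The grey plate's holes match the marks within about 1 px. I'll descend.

Call:
apply_moves:
  targets: [-3, -11, -10, -0.005, 60, 0, 0, -40, 0, 60, 0, 0, -40, 0, 60, 0, 0, -40, 0, 60, 0, 0, -40, 0, 60, 0, 0, -20, 0, 60, 0, 0, 0, 0, 60]

```text
time: 11.9
tool_pos: [0.4749, -0.2709, 0.0474]
tool_rot: [[0.008, 0.98, -0.198], [-0.002, -0.198, -0.98], [-1.0, 0.008, 0.001]]
wrist_force: [-0.4, -0.6, 0.7]
opening: 0.0605
```

Call:
apply_moves:
  targets: [-1, -4.5, 0, -0.012, 60, 0, 0, -12, 0, 60, 0, 0, -12, 0, 60, 0, 0, -8, 0, 60, 0, 0, 0, 0, 60]

```text
time: 12.4
tool_pos: [0.4758, -0.2764, 0.0159]
tool_rot: [[0.012, 0.978, -0.209], [-0.005, -0.209, -0.978], [-1.0, 0.012, 0.002]]
wrist_force: [-0.4, 0.6, -0.1]
opening: 0.06
```

```bash
python3 chk2.py
```

```text
[ 0.47582968 -0.27637226  0.01590549] -0.21058487158232844 [ 0.0117907  -0.00450839 -0.99992032] [-0.38488439  0.6499677  -0.07362129]
```

View pics/w10.png

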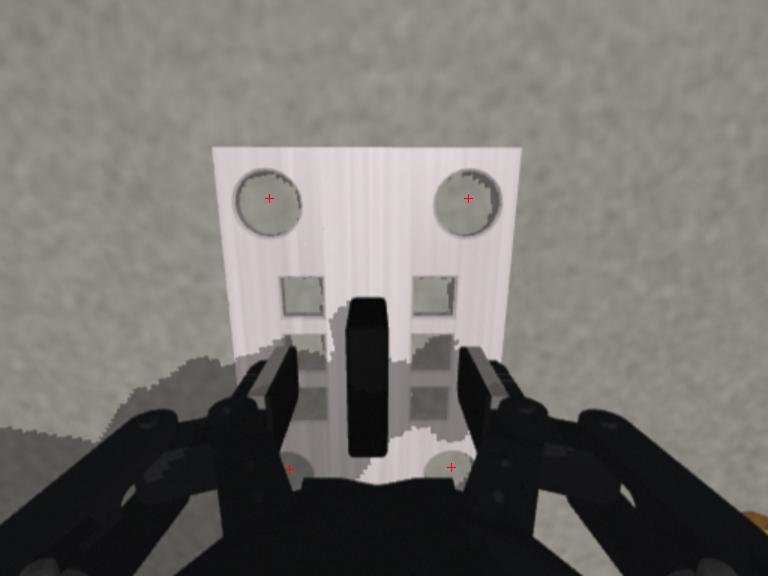

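The bar at (367,377) lies about 2 mm to the −x side of the pad centre, so I'll shift and close.

Call:
apply_moves:
  targets: [-2, 0.5, -1, 0, 60, 0, 0, -1, 0, 40, 0, 0, 0, 0, 20, 0, 0, 0, 0, 10, 0, 0, 0, 0, 10, 0, 0, 0, 0, 10, 0, 0, 0, 0, 10]

```text
time: 13.2
tool_pos: [0.4748, -0.2765, 0.017]
tool_rot: [[0.015, 0.978, -0.209], [-0.006, -0.209, -0.978], [-1.0, 0.016, 0.003]]
wrist_force: [1.2, 0.9, 0.2]
opening: 0.0122
```

Call:
apply_moves:
  targets: [0, 0, 10, 0, 10, 0, 0, 20, 0, 10, 0, 0, 30, 0, 10, 0, 0, 35, 0, 10, 0, 0, 35, 0, 10, 0, 0, 35, 0, 10, 0, 0, 20, 0, 10, 0, 0, 0, 0, 10]

```text
time: 14.0
tool_pos: [0.4719, -0.2747, 0.21]
tool_rot: [[0.012, 0.978, -0.209], [-0.004, -0.209, -0.978], [-1.0, 0.012, 0.002]]
wrist_force: [0.1, 0.2, -2.3]
opening: 0.0132
```

```bash
python3 chk2.py
```

```text
[ 0.4718555  -0.27465157  0.20998256] -0.21041968844843237 [ 0.01162115 -0.00422546 -0.99992354] [ 0.13274326  0.23866215 -2.31691268]
```

View pics/w10.png

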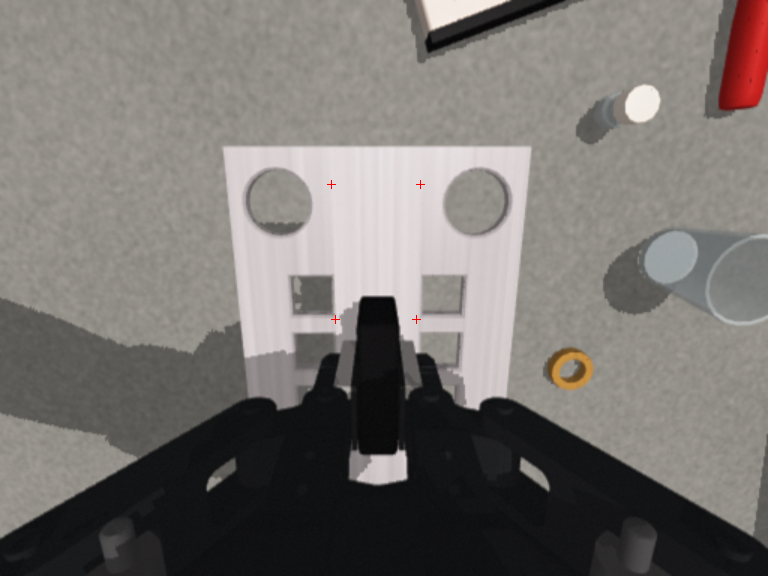

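Call:
apply_moves:
  targets: [8, 16, 0, 0.02, 10, 16, 30, 0, 0.04, 10, 16, 30, 0, 0.04, 10, 16, 30, 0, 0.04, 10, 16, 30, 0, 0.04, 10, 16, 30, 0, 0.04, 10, 16, 30, 0, 0.04, 10, 16, 30, 0, 0.04, 10, 12, 18, 0, 0.02, 10, 4, 8, 0, 0, 10, 0, 0, 0, 0, 10]

```text
time: 15.2
tool_pos: [0.6033, -0.0109, 0.1822]
tool_rot: [[-0.023, 0.993, 0.119], [0.003, 0.119, -0.993], [-1.0, -0.023, -0.006]]
wrist_force: [-0.0, -0.9, -2.2]
opening: 0.0132
```

```bash
sed -i 's/a=.12;/a=.122;/' chk.py; python3 chk.py w11 0
```

```text
[ 0.60330311 -0.01093615  0.18222358] 0.11963215413963156 [-0.02343652  0.00272865 -0.9997216 ] [-0.02304187 -0.94914794 -2.20364786]
0.104 [[311. 133.]
 [303. 266.]
 [218. 133.]
 [223. 265.]]
0.04 [[299. 129.]
 [294. 236.]
 [227. 129.]
 [230. 236.]]
0.17472357952161366 [[335. 140.]
 [320. 322.]
 [201. 141.]
 [210. 321.]]
```

Call:
apply_moves:
  targets: [6, -2, 0, 0, 10, 3.5, -1, 0, 0, 10, 0, 0, -15, 0, 10, 0, 0, -15, 0, 10, 0, 0, 0, 0, 10]

```text
time: 15.75
tool_pos: [0.6124, -0.0197, 0.1511]
tool_rot: [[-0.023, 0.993, 0.112], [0.002, 0.112, -0.994], [-1.0, -0.023, -0.004]]
wrist_force: [-1.0, -0.4, -2.2]
opening: 0.0129
```

```bash
python3 chk.py w12 0
```

```text
[ 0.61240153 -0.01968312  0.15106632] 0.11258413545937748 [-0.02338283  0.00187243 -0.99972483] [-0.99742031 -0.35485232 -2.2391507 ]
0.104 [[308. 120.]
 [301. 276.]
 [199. 121.]
 [209. 275.]]
0.04 [[295. 119.]
 [291. 240.]
 [214. 120.]
 [219. 240.]]
0.1435663180461791 [[321. 122.]
 [310. 310.]
 [184. 123.]
 [198. 309.]]
```

View pics/w12.png

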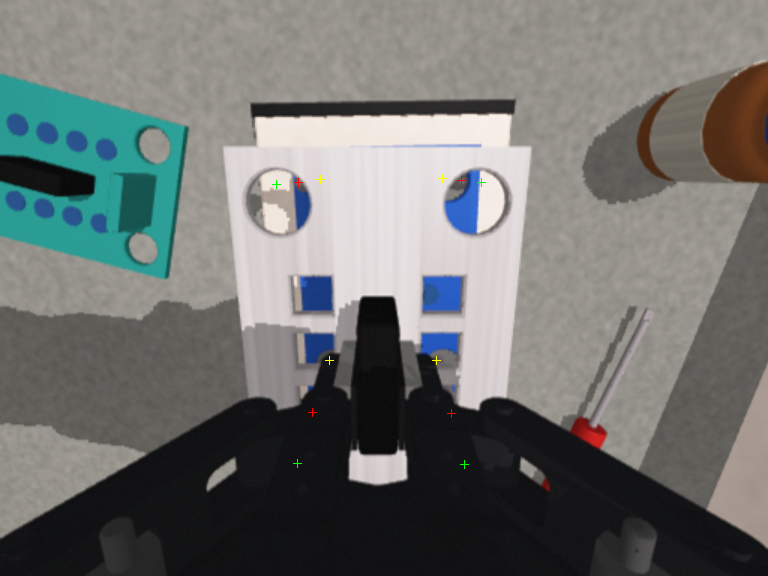

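Green marks sit about 17 px above the holes, so the plate needs about +6 mm in y, with a small twist.

Call:
apply_moves:
  targets: [0.5, 6, 0, 0.01, 10, 0, 0, 0, 0, 10, 0, 0, -10, 0, 10, 0, 0, 0, 0, 10]

```text
time: 16.2
tool_pos: [0.6138, -0.0134, 0.1436]
tool_rot: [[-0.02, 0.992, 0.123], [0.002, 0.123, -0.992], [-1.0, -0.019, -0.004]]
wrist_force: [-0.2, 0.7, -2.7]
opening: 0.0131
```

```bash
python3 chk.py w13 0
```

```text
[ 0.613757   -0.01338854  0.14355043] 0.12321063740826128 [-0.0196566   0.00154225 -0.9998056 ] [-0.16997919  0.70779008 -2.67934212]
0.104 [[307. 131.]
 [298. 288.]
 [195. 130.]
 [204. 287.]]
0.04 [[294. 127.]
 [289. 249.]
 [211. 127.]
 [216. 248.]]
0.1360504311701317 [[317. 134.]
 [305. 318.]
 [182. 134.]
 [195. 316.]]
```

View pics/w13.png

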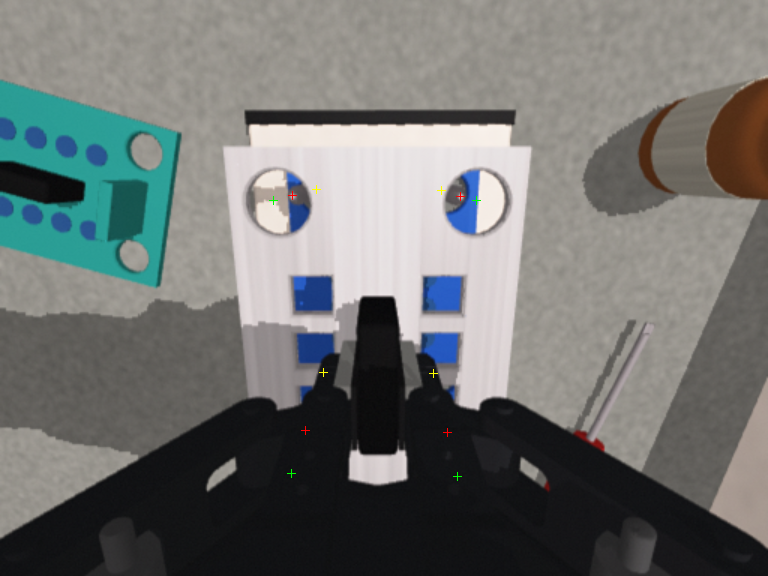

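Call:
apply_moves:
  targets: [-1, 0, -6, 0, 10, 0, 0, -8, 0, 10, 0, 0, -8, 0, 10, 0, 0, -5, 0, 10, 0, 0, 0, 0, 10]

```text
time: 16.75
tool_pos: [0.6127, -0.0134, 0.1148]
tool_rot: [[-0.019, 0.992, 0.123], [0.001, 0.123, -0.992], [-1.0, -0.019, -0.004]]
wrist_force: [-0.1, 0.0, -1.6]
opening: 0.0125
```

```bash
python3 chk.py w14 0
```

```text
[ 0.61267565 -0.01339321  0.11481218] 0.12320977697795993 [-0.01893965  0.00148049 -0.99981953] [-0.13693926  0.00318786 -1.6051791 ]
0.104 [[318. 134.]
 [306. 314.]
 [186. 133.]
 [197. 313.]]
0.04 [[300. 128.]
 [294. 264.]
 [206. 128.]
 [212. 263.]]
0.10731217532483575 [[319. 134.]
 [307. 318.]
 [184. 134.]
 [196. 316.]]
```

View pics/w14.png

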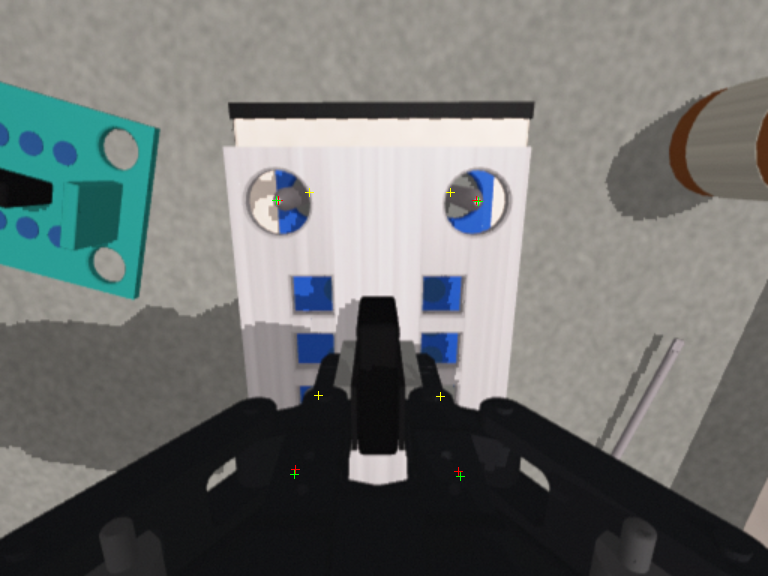

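The post tips are centred in the holes. I'll lower onto the ribs.

Call:
apply_moves:
  targets: [0, 0, -5, 0, 10, 0, 0, -5, 0, 10, 0, 0, -1, 0, 10, 0, 0, 0, 0, 10]

```text
time: 17.2
tool_pos: [0.6131, -0.0135, 0.1037]
tool_rot: [[-0.018, 0.992, 0.123], [0.001, 0.123, -0.992], [-1.0, -0.018, -0.004]]
wrist_force: [0.0, -0.6, -2.9]
opening: 0.0129
```

Call:
apply_moves:
  targets: [0, 0, -1.5, 0, 10, 0, 0, -1, 0, 10, 0, 0, 0, 0, 10]

```text
time: 17.5
tool_pos: [0.6132, -0.0134, 0.1015]
tool_rot: [[-0.017, 0.992, 0.123], [0.001, 0.123, -0.992], [-1.0, -0.017, -0.004]]
wrist_force: [-0.5, 0.3, -1.6]
opening: 0.0126
```

Call:
apply_moves:
  targets: [0, 0, -1.5, 0, 10, 0, 0, -1, 0, 10, 0, 0, 0, 0, 10]

```text
time: 17.8
tool_pos: [0.6137, -0.0135, 0.1014]
tool_rot: [[-0.014, 0.992, 0.123], [0.001, 0.123, -0.992], [-1.0, -0.014, -0.003]]
wrist_force: [0.5, 0.1, -2.1]
opening: 0.0128
```

Call:
apply_moves:
  targets: [0, 0, -1.5, 0, 10, 0, 0, -1, 0, 10, 0, 0, 0, 0, 10]

```text
time: 18.1
tool_pos: [0.614, -0.0135, 0.1012]
tool_rot: [[-0.012, 0.992, 0.123], [0.001, 0.123, -0.992], [-1.0, -0.012, -0.002]]
wrist_force: [-0.9, -0.0, -1.4]
opening: 0.0126
```

Contact came at TCP z 0.101, where it was expected (0.084 + 0.017). I'll release.

Call:
apply_moves:
  targets: [0, 0, 0, 0, 18, 0, 0, 0, 0, 25, 0, 0, 0, 0, 40, 0, 0, 0, 0, 50, 0, 0, 0, 0, 50]

```text
time: 18.6
tool_pos: [0.6143, -0.0134, 0.1006]
tool_rot: [[-0.012, 0.992, 0.123], [0.001, 0.123, -0.992], [-1.0, -0.012, -0.003]]
wrist_force: [0.1, -0.1, -0.5]
opening: 0.0503
```

```bash
python3 chk.py w15 0
```

```text
[ 0.61428237 -0.01339118  0.10061714] 0.1232526820328427 [-0.0117656   0.00111506 -0.99993016] [ 0.13497329 -0.06571487 -0.47211558]
0.104 [[321. 135.]
 [307. 329.]
 [175. 135.]
 [190. 328.]]
0.04 [[300. 129.]
 [293. 273.]
 [200. 129.]
 [207. 272.]]
0.09311713854075576 [[316. 134.]
 [304. 317.]
 [181. 133.]
 [194. 316.]]
```

View pics/w15.png

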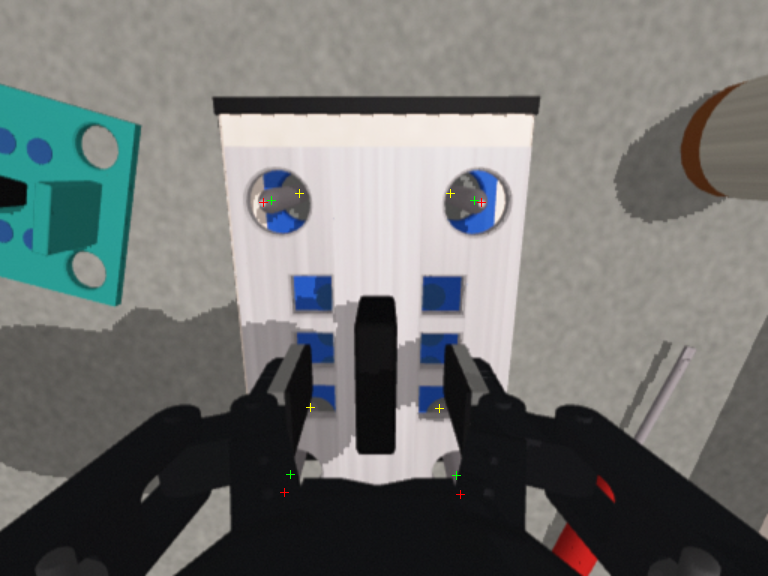

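Posts show through the metal plate's holes. I'll retreat and check from the top and scene cameras.

Call:
apply_moves:
  targets: [0, 0, 10, 0, 50, 0, 0, 30, 0, 50, 0, 0, 40, 0, 50, 0, 0, 30, 0, 50, -10, -40, 0, 0, 50, -10, -45, 0, 0, 50, -10, -45, 0, 0, 50, -10, -45, 0, 0, 50, -10, -45, 0, 0, 50, 0, 0, 0, 0, 50]

```text
time: 19.65
tool_pos: [0.561, -0.2394, 0.2223]
tool_rot: [[-0.006, 0.992, 0.128], [-0.001, 0.128, -0.992], [-1.0, -0.006, 0.001]]
wrist_force: [0.7, -0.5, 0.7]
opening: 0.0499
```

```bash
python3 - <<'E'
from h import *
im=ctrl.snapshot("top")[:,:,::-1]; cv2.imwrite("pics/top16.png",cv2.resize(im[60:200,130:350],None,fx=3.6,fy=3.6,interpolation=cv2.INTER_CUBIC))
im=ctrl.snapshot("scene")[:,:,::-1]; cv2.imwrite("pics/scene16.png",cv2.resize(im[200:350,130:400],None,fx=2.9,fy=2.9,interpolation=cv2.INTER_CUBIC))
E
```

```text
(no output)
```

View pics/top16.png

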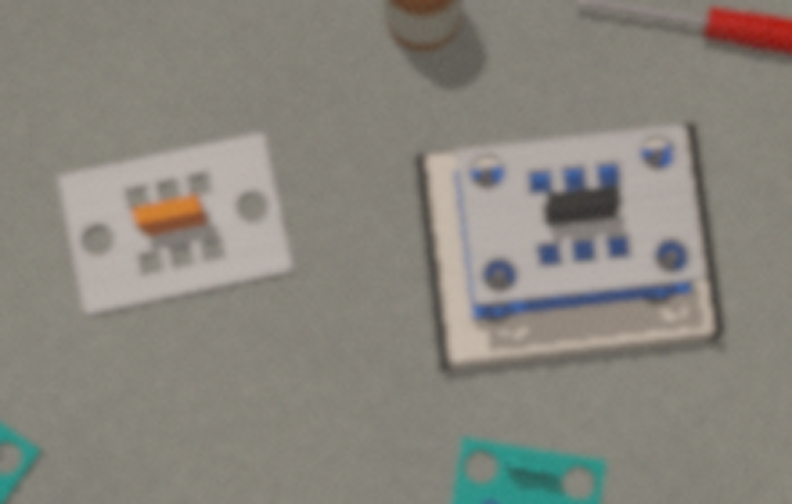

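View pics/scene16.png

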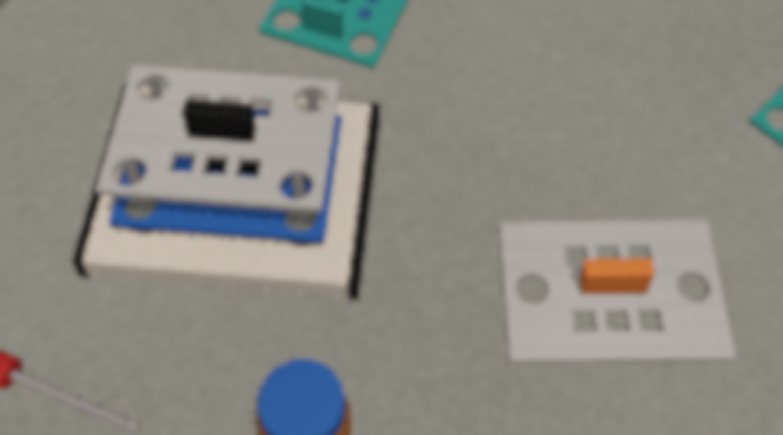

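```bash
python3 - <<'E'
from h import *
ci=ctrl.camera_info("top")
H=np.array([(37,60),(37,-60),(-37,60),(-37,-60)])/1000
print(rigid(H,[unproj(ci,((x+.5)/3.6-.5+130,(y+.5)/3.6-.5+60),.089) for x,y in [(488,170),(657,153),(500,273),(671,256)]]))
print(ctrl.get_state()["time"]); ctrl.job_done()
E
```

```text
(array([ 0.6150212, -0.0127184]), np.float64(0.11322868493140895), array([0.00039667, 0.00090358, 0.0007208 , 0.00027189]))
19.75
the job is handed in; nothing more can be done
```

The rack is assembled: the blue plate rests on the collars over all four posts, and the black-barred metal plate lies on its ribs. I lowered both plates into contact before releasing them. I handed the job in at 19.75 s; no verdict is reported.

- **Metal plate:** The last top-camera fit puts it at (0.615, -0.013) with yaw 0.113 rad. The stand is at about (0.613, -0.0135) with yaw 0.12 rad, so the offset is about 2 mm, well inside the 12 mm limit. Contact came at the height expected for an underside at 84 mm, and it looks flat in both outside views.
- **Blue plate:** It looked seated and level before the metal plate went on, with an estimated offset of 2–3 mm in +x.
- **Orange-barred plate:** It looks unmoved in the last picture, and the gripper never went near it. The turquoise and yellow look-alikes were not touched either.
- **Disagreement:** My first top-camera estimate of the stand was about 3 mm off in x. The wrist camera showed this before I lowered the blue plate, and I corrected for it. No other check failed.

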